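# Clamp a casting with a lever-released rack jaw

## Task

Clamp the loose casting in the rack fixture ready for trimming. Press down the thumb plate of the sliding jaw's release lever so that the pawl at the lever's other end tips up out of the rack, and with the plate held down slide the jaw along until it has pushed the casting square against the two stop screws and its sprung pad is pressed about three quarters of the way in; then let the lever up and leave the pawl fully down in the rack, with the pad still pressing the casting firmly. Do not force the lever, the jaw or the pad against their ends, and leave the other things where they are.

Things in the scene. Friction and masses are not known exactly. Their poses are not given: they have to be found in the camera images.
- clamp_fixture: Fixture bolted to the bench on four 16 mm feet: grey steel base plate 318 x 132 x 10 mm with a toothed dark rack rail along its middle (teeth 5 mm apart) and a stop wall at one end. Origin at bench level on the rail's centre line. Its x axis runs along the rail from the jaw towards the stop wall, the way the jaw closes; y across, z up.
- stop_wall (a point): Middle of the stop wall's inner face, 46 mm above the bench; axes as the fixture's. Two adjustable stop screws (heads 17 mm across, 36 mm either side of the centre line, at this height) stick out of the wall towards the jaw, both equally, by an amount set for an earlier job that is not given (6 to 38 mm). The casting must end square against both heads.
- thumb_plate (a point): Middle of the top face of the lever's thumb plate: ribbed dark steel, 38 mm along fixture x, 34 mm across, 54 mm above the bench when up. It lies in a pocket of the jaw, open above and at both sides. The jaw block's upright rear face is 24 mm ahead (fixture +x): a fingertip on the plate can push on it. Pivot lugs, 49 mm high, begin 24 mm behind. Rides with jaw and lever.
- release_lever (a joint): Tilt of the spring-returned lever, rad: 0 plate up, pawl fully down between teeth; grows as the plate is pressed; about 0.12 pawl clear of the teeth; 0.26 hard end stop (9 mm of plate travel). The pivot is 34 mm behind the plate's middle. Pressed there: 3 N to start, 5 N to clear, 7 N near the stop; more nearer the pivot. Pawl between teeth: the jaw cannot slide either way.
- jaw (a joint): Position of the sliding jaw along the rail, m: 0 fully open, grows as it closes towards the stop wall, 0.096 at its end. With the pawl lifted it slides with 1 to 3 N. A pawl let down on a tooth tip drops in when the jaw moves by up to one tooth pitch (5 mm).
- jaw_top (a point): Middle of the top face of the jaw's upright aluminium block, 70 mm above the bench; the block is 24 mm thick along fixture x and 62 mm wide. Rides with the jaw.
- pressure_pad: Sprung pad on the jaw's front: upright plate with rubber face, 52 mm wide, 25 mm high, 46 mm above the bench at its middle, on two pins with coil springs. Origin 16 mm above the bench; the face is 34 mm ahead of it (fixture +x). The springs give 4 N at once and 1 N more per mm; hard end at 12 mm. With the lever let up they push the jaw back, up to 5 mm, until the pawl catches.
- casting: The casting to be clamped: a shallow aluminium box with bosses inside, 60 mm along its x, 110 mm along its y, 28 mm high, 130 to 225 g; origin at the centre of its underside. It lies loose on two rest strips 32 mm above the bench, between pad and stop screws, its 60 mm side roughly along the fixture's x (skewed by up to 0.1 rad). It is pushed by the pad, not grasped.
- block_a: Brown and steel clamp block, 24 x 60 x 29 mm, a bystander on the bench; origin at the centre of its underside.
- block_b: Brown and steel clamp block, 25 x 52 x 21 mm, a bystander on the bench; origin at the centre of its underside.
- cap: Small thread cap, 33 mm across, 14 mm high, a bystander on the bench; origin at the centre of its underside.
- block_c: Brown and steel clamp block, 24 x 63 x 28 mm, a bystander on the bench; origin at the centre of its underside.

How it is judged:
On the way, in this order (a step that is already met when the one before it is completed fails the run):
1. the thumb plate is pressed and the pawl tipped up clear of the rack (value of joint release_lever above 0.14 rad), for 0.1 s.
2. the jaw has been slid up with the pawl lifted and its pad presses the casting with more than 5 N (contact force between pressure_pad and casting above 5 N and value of joint release_lever above 0.1 rad), for 0.1 s.
At the end, for the whole second after the job is handed in: The pawl is fully down in the rack (lever within 0.04 rad of 0), the sprung pad presses the casting with 6 to 15.5 N, the casting lies flat and square to the fixture within 0.05 rad and is at rest (value of joint release_lever below 0.04 rad and contact force between pressure_pad and casting between 6 and 15.5 N and angle between the x axis of casting and the x axis of clamp_fixture, either way round below 0.05 rad and angle between casting's own z axis and vertical below 0.05 rad and linear speed of casting below 0.01 m/s); the robot touches nothing.
It fails at once if the release lever is forced (pressed with more than 22 N) (contact force between release_lever and the arm above 22 N).
It fails at once if the pad is driven hard against its end (more than 20 N on the casting) (contact force between pressure_pad and casting above 20 N).
It fails at once if the jaw is forced (the robot loads the jaw with more than 40 N) (contact force between jaw and the arm above 40 N).
It fails at once if a bystander beside the work is pushed more than 15 mm (distance of any of block_a, block_b, cap, block_c from where it was at the start of the episode above 0.015 m).
It also fails if it takes over 46 s, if anything falls off the work surface, if the arm or the gripper's body presses on something with over 40 N, if the wrist force passes 120 N, or if a joint passes its speed limit or range.

## Robot

A 6-joint arm with a two-finger parallel gripper is mounted at the origin on a cart in front of the work surface, level with it; the furniture and walls round the work are solid. World frame = base frame: x ahead of the robot, y to its left, z up, the work surface at z = 0. Lengths are in m, angles in rad, forces in N, time in s.
With the tool pointing down it reaches from about 0.3 to 0.875 m from the base axis. Payload 6.4 kg.
Tool frame: the origin (TCP) lies at the very end of the fingers, on their centre line; the grasp point (between the pads) lies 19 mm behind it (env.pinch_z is the distance from the TCP to the grasp point, in m); z points along the fingers, y is the direction in which the jaws open and shut (so a half turn about z gives the same grasp; the last joint's range is limited). The gripper opens to 88 mm and grips with 3 to 60 N. Pads are 18 mm wide; open, the fingers measure 123 mm over their backs; the gripper's body (75 mm by 187 mm) begins 45 mm behind the grasp point.
Start: joints at [0.904, 0.181, 1.607, -0, 1.354, -0.206], TCP at [0.256, 0.515, 0.239] pointing down, gripper open.
Joint ranges: [-2.99, 2.99], [-0.89, 2.07], [0.3, 2.58], [-1.14, 4.28], [0, 2.63], [-3.12, 3.12]. Speed limits (rad/s): [2.57, 2.57, 3.01, 3.14, 3.14, 3.14].

## Interface

Orientations are given as a unit quaternion [x, y, z, w].
In Python, from cell import env, camera gives the robot as it stands.
- The arm moves only by the tool drive_tool, never from a script. Its argument "plan" is text: rows parted by semicolons, each of 6 numbers parted by spaces: the shift along the tool's x, y, z in m, then the turn, a rotation vector about the tool's x, y, z in rad. In form: x y z wx wy wz; .... A call has 1 to 10 rows; each row shifts and turns the commanded pose from where the row before left it, along the tool's axes as they then stand; what a row does not reach is not made up. A row lasts 1/12 s, in which the tool goes at most 41.7 mm and 7.16 degrees, less where a joint would pass 70% of its speed; a pose out of reach is approached as far as the arm can. A call with a gripper value outside its range is refused whole. "fingers" is the finger opening in m, from 0 to 0.0881, set as the call begins (left out, the last holds). The fingers move at their own pace and stop on an object; the grip force is fixed at half the most. Time passes only in rows, so rows that do not move let the fingers close. It gives the time, the measured TCP pose, the force and the opening at its end, in the units of the state.
- env.get_obs(): the state, without advancing time (a new reading comes with each control period).
- camera(name): name is "scene" or "top"; returns a dict with "img" (480x640x3 uint8, red, green, blue), "intrinsics" (3x3 intrinsics, pixels), "dist" ([k1, k2, p1, p2, k3] as OpenCV has them; the pictures are not rectified), "world_from_camera" (4x4, takes a point from camera to world coordinates). Camera axes: x right, y down, z forward; pixel columns grow to the right and rows downward; lengths in m; the calibration is good to about 2 mm. A picture is of the moment at which its call begins. There is no depth.
- env.job_done(): hands the job in, once; it reports no verdict.
The state is a dict: "t": time; "q": joint angles; "joint_velocities": joint speeds; "effort": joint torques, N m; "ee_pos": TCP position; "eef_rot": TCP orientation; "wrist_force": force on the tool from outside, world axes, zero at the start; "moment": the same for the moment, N m; "gripper_width": finger opening in m.
Only numpy, scipy, OpenCV 4.12 (cv2) and the standard library are available. Lean on these libraries where they do the work, as an engineer would, in place of code of your own. Each camera call takes 0.05 s, during which the arm holds its last target.

## Working session

There is one attempt and no reset: what is moved stays moved. The work goes in short steps, Python scripts to look and compute and a tool call to move; the robot and the scene stay as the last step left them, time stands still between calls to the robot, and variables do not carry over. Pictures are saved under pics/ and viewed, and the job is handed in when it is done.

Besides the shell and the picture viewer there is one more tool, called in YAML: its name, and indented under it one key for each argument. drive_tool: Moves the arm, as the interface text tells. Its arguments: {"type":"object","properties":{"plan":{"type":"string"},"fingers":{"type":"number"}},"required":["plan"]}

```bash
ls; mkdir -p pics
python3 - <<'E'
from cell import env,camera
import cv2,numpy as np
for n in("scene","top"):
    c=camera(n); cv2.imwrite(f"pics/{n}0.png",c["img"][:,:,::-1]); print(c["intrinsics"],c["dist"],np.round(c["world_from_camera"],4))
o=env.get_obs(); print(o)
E
```

```text
pics
[[526.27866234   0.         313.8832967 ]
 [  0.         526.27866234 243.06639235]
 [  0.           0.           1.        ]] [-0.07786774  0.          0.          0.          0.        ] [[ 0.8976 -0.2271  0.3779  0.1615]
 [-0.4407 -0.4856  0.7549 -0.7705]
 [ 0.0121 -0.8441 -0.536   0.6894]
 [ 0.      0.      0.      1.    ]]
[[455.98018259   0.         319.37003352]
 [  0.         455.98018259 235.15778017]
 [  0.           0.           1.        ]] [-0.06277612  0.          0.          0.          0.        ] [[ 0.0091 -0.9945  0.1044  0.5015]
 [-0.9993 -0.0053  0.0366  0.0548]
 [-0.0358 -0.1046 -0.9939  0.9292]
 [ 0.      0.      0.      1.    ]]
{'t': 0.1, 'q': array([ 9.03714023e-01,  1.81455081e-01,  1.60785093e+00,  2.90382320e-05,
        1.35380377e+00, -2.06355359e-01]), 'joint_velocities': array([-0.00016719, -0.00083843, -0.0029782 , -0.00023406, -0.00021754,
       -0.0011253 ]), 'effort': array([ 6.29938604e-04, -4.34819090e+01, -3.42697155e+01,  7.05192704e-02,
        3.40366631e-02, -8.43654243e-05]), 'ee_pos': array([0.25536182, 0.51467697, 0.23793438]), 'eef_rot': array([ 2.28334397e-01,  9.73582471e-01, -6.81370240e-04, -3.33693438e-04]), 'wrist_force': array([0.38318939, 0.26475676, 0.57051   ]), 'moment': array([-0.04405339,  0.01650134,  0.00281397]), 'gripper_width': 0.0883824295406122}
```

View pics/scene0.png

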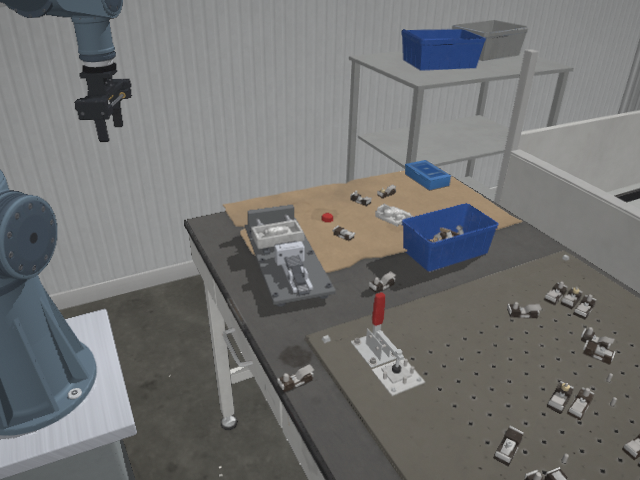

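View pics/top0.png

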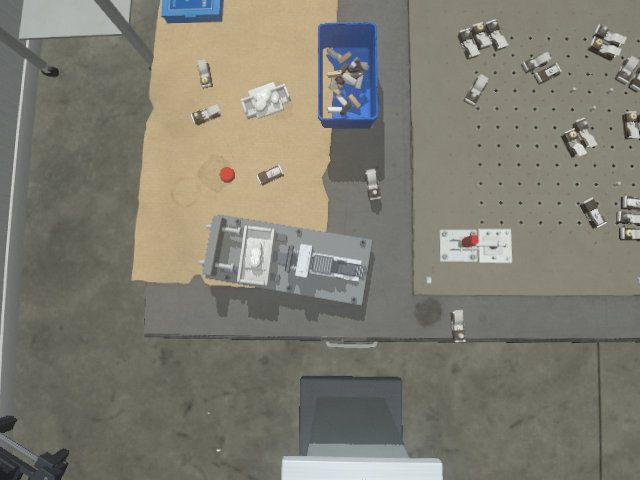

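Run:
```python
import cv2
a=cv2.imread("pics/top0.png")[205:315,195:385]; cv2.imwrite("pics/topz.png",cv2.resize(a,None,fx=4.2,fy=4.2,interpolation=cv2.INTER_CUBIC))
a=cv2.imread("pics/scene0.png")[195:315,235:345]; cv2.imwrite("pics/scz.png",cv2.resize(a,None,fx=5,fy=5,interpolation=cv2.INTER_CUBIC))
```

```text
(no output)
```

View pics/topz.png

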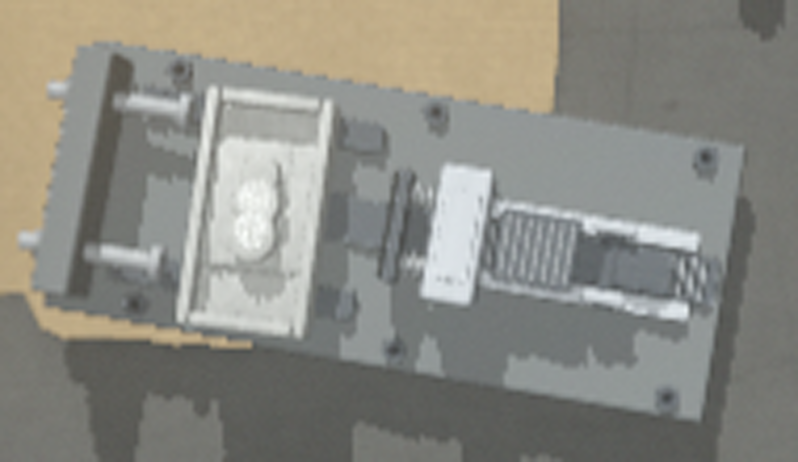

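View pics/scz.png

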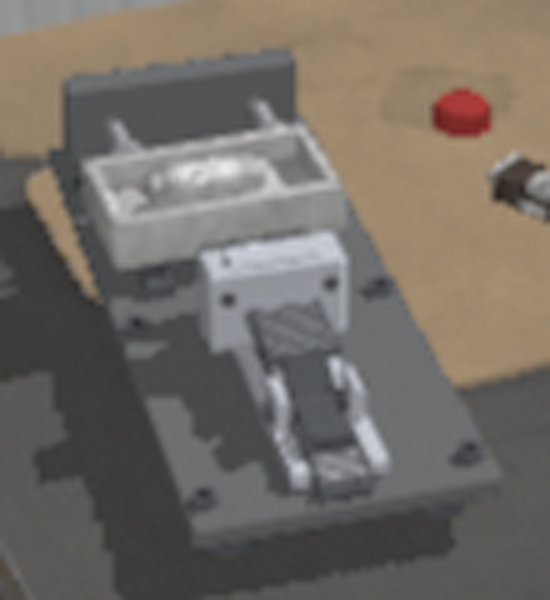

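```bash
cat > h.py <<'E'
import numpy as np,cv2
from cell import env,camera
def ray(c,uv,z):
    u=cv2.undistortPoints(np.array(uv,float).reshape(-1,1,2),c["intrinsics"],np.array(c["dist"])).reshape(-1,2)
    T=c["world_from_camera"];d=np.c_[u,np.ones(len(u))]@T[:3,:3].T
    o=T[:3,3];return o+d*((z-o[2])/d[:,2])[:,None]
def proj(c,P):
    T=np.linalg.inv(c["world_from_camera"])
    return cv2.projectPoints(np.array(P,float).reshape(-1,3),cv2.Rodrigues(T[:3,:3])[0],T[:3,3],c["intrinsics"],np.array(c["dist"]))[0].reshape(-1,2)
E
python3 - <<'E'
from h import *
np.set_printoptions(precision=4,suppress=True)
c=camera("top")
def t(n,p,z):
    q=ray(c,(np.array(p)+.5)/4.2-.5+[195,205],z); print(n,z);print(q[:,:2], q[:,:2].mean(0))
    return q
b=t("base",[(743,145),(700,420)],.026)
w=t("wall top",[(80,42),(112,52),(70,296),(36,290)],.07)
j=t("jaw",[(445,165),(493,172),(470,305),(422,298)],.07)
p=t("plate",[(500,212),(578,222),(570,288),(490,275)],.054)
k=t("cast",[(207,88),(333,100),(303,336),(177,322)],.06)
s=t("screws",[(190,108),(163,260)],.046)
for a,b_ in((b[0],b[1]),(j[0],j[3]),(j[1],j[2]),(k[0],k[3]),(k[1],k[2]),(w[1],w[2])):
    d=(a-b_)[:2]; print(np.linalg.norm(d),np.degrees(np.arctan2(d[1],d[0])))
E
```

```text
base 0.026
[[ 0.589  -0.0156]
 [ 0.46    0.0047]] [ 0.5245 -0.0055]
wall top 0.07
[[0.6305 0.2907]
 [0.6259 0.2757]
 [0.5143 0.2915]
 [0.5168 0.3073]] [0.5719 0.2913]
jaw 0.07
[[0.5749 0.122 ]
 [0.5719 0.1002]
 [0.512  0.1099]
 [0.515  0.1315]] [0.5434 0.1159]
plate 0.054
[[0.5548 0.0977]
 [0.5505 0.0619]
 [0.5204 0.0654]
 [0.526  0.1019]] [0.5379 0.0817]
cast 0.06
[[0.6107 0.2333]
 [0.6054 0.1747]
 [0.4974 0.1864]
 [0.5031 0.2443]] [0.5542 0.2097]
screws 0.046
[[0.603  0.2439]
 [0.5318 0.2547]] [0.5674 0.2493]
0.13056387268969408 -8.914735208301547
0.06066935026470036 -9.056348463821221
0.060589289459415184 -9.186613363096011
0.10813942053392735 -5.867012492460878
0.10859663630130763 -6.156875158136864
0.11273901958120572 -8.066430877268536
```

drive_tool:
  plan: "0 0 0 0 0 0.115;0 0 0 0 0 0.115;0 0 0 0 0 0.115;0 0 0 0 0 0.115;0 0 0 0 0 0.115;0 0 0 0 0 0.115;0 0 0 0 0 0.115;0 0 0 0 0 0.115;0 0 0 0 0 0.115;0 0 0 0 0 0.115"
  fingers: 0

```text
t: 0.98
ee_pos: [0.2555, 0.5149, 0.2383]
eef_rot: [0.723, 0.691, -0.0, 0.0]
wrist_force: [0.7, 0.0, -0.8]
gripper_width: 0.0237
```

drive_tool:
  plan: "0 0 0 0 0 0.117;-0.025 0.023 0 0 0 0;-0.025 0.023 0 0 0 0;-0.025 0.023 0 0 0 0;-0.025 0.023 0 0 0 0;-0.025 0.023 0 0 0 0;-0.025 0.023 0 0 0 0;-0.025 0.023 0 0 0 0;-0.025 0.023 0 0 0 0;-0.025 0.023 0 0 0 0"

```text
t: 1.82
ee_pos: [0.4254, 0.2589, 0.2386]
eef_rot: [0.76, 0.65, -0.0, -0.0]
wrist_force: [1.6, 0.6, -0.5]
gripper_width: 0.0007
```

```bash
cat >> h.py <<'E'
UX=np.array([np.cos(np.radians(81)),np.sin(np.radians(81))]);UY=np.array([-UX[1],UX[0]])
def st():
    o=env.get_obs();from scipy.spatial.transform import Rotation as R
    M=R.from_quat(o["eef_rot"]).as_matrix();p=o["ee_pos"][:2];f=o["wrist_force"]
    print("t %.2f s %.4f c %.4f z %.4f w %.3f"%(o["t"],p@UX,p@UY,o["ee_pos"][2],o["gripper_width"]),"yawx %.2f"%np.degrees(np.arctan2(M[1,0],M[0,0])),"tz",M[:,2].round(4),"Fs %.2f Fc %.2f Fz %.2f"%(f[:2]@UX,f[:2]@UY,f[2]))
E
python3 - <<'E'
from h import *
st()
E
```

```text
t 1.82 s 0.3223 c -0.3796 z 0.2386 w 0.001 yawx 81.01 tz [-2.e-04 -0.e+00 -1.e+00] Fs 0.86 Fc -1.53 Fz -0.54
```

drive_tool:
  plan: "-0.0247 0.0232 0 0 0 0;-0.0247 0.0232 0 0 0 0;-0.0247 0.0232 0 0 0 0;-0.0247 0.0232 0 0 0 0;-0.0247 0.0232 0 0 0 0;-0.0247 0.0232 0 0 0 0;0 0 0.035 0 0 0;0 0 0.035 0 0 0;0 0 0.035 0 0 0;0 0 0.030 0 0 0"

```text
t: 2.65
ee_pos: [0.5384, 0.0919, 0.1013]
eef_rot: [0.761, 0.649, -0.001, -0.001]
wrist_force: [-0.6, 0.6, -0.5]
gripper_width: 0.0003
```

Run:
```python
from h import *
st()
for n,(x,y,w,h) in dict(top=(195,205,190,110),scene=(235,175,130,140)).items():
    c=camera(n); cv2.imwrite(f"pics/{n}1.png",cv2.resize(c["img"][y:y+h,x:x+w,::-1],None,fx=4.2,fy=4.2,interpolation=cv2.INTER_CUBIC))
st()
```

```text
t 2.65 s 0.1750 c -0.5174 z 0.1013 w 0.000 yawx 80.95 tz [-1.6e-03  1.0e-04 -1.0e+00] Fs 0.51 Fc 0.68 Fz -0.55
t 2.75 s 0.1748 c -0.5137 z 0.0982 w 0.000 yawx 80.98 tz [-1.110e-02  5.000e-04 -9.999e-01] Fs -0.36 Fc -0.12 Fz 0.39
```

View pics/top1.png

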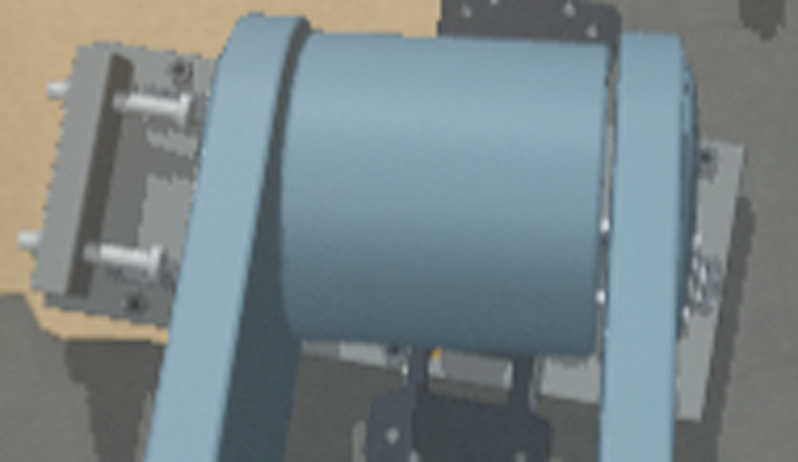

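View pics/scene1.png

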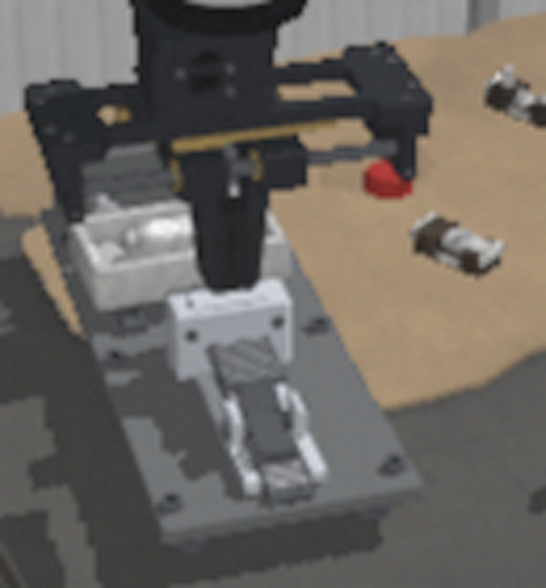

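drive_tool:
  plan: "0 0 0 0 0 0;0 0 0 0 0 0"

```text
t: 2.92
ee_pos: [0.5406, 0.0924, 0.1057]
eef_rot: [0.76, 0.65, 0.001, 0.001]
wrist_force: [0.4, 0.3, 0.1]
gripper_width: 0.0008
```

Run:
```python
from h import *
st(); print(env.get_obs()["q"])
c=camera("scene"); cv2.imwrite("pics/s2.png",c["img"][175:315,235:365,::-1])
o=env.get_obs();print((proj(c,[o["ee_pos"]])-[235,175])*4.2)
```

```text
t 2.92 s 0.1758 c -0.5195 z 0.1057 w 0.001 yawx 81.02 tz [ 2.6e-03 -1.0e-04 -1.0e+00] Fs 0.38 Fc -0.30 Fz 0.14
[-4.72632971e-02  2.79754528e-01  1.78067487e+00  2.25816160e-05
  1.07851829e+00  1.09511293e-01]
[[238.38448625 260.02703989]]
```

drive_tool:
  plan: "-0.001 0 0.008 0 0 0;0 0 0.008 0 0 0;0 0 0.008 0 0 0;0 0 0.007 0 0 0;0 0 0.005 0 0 0;0 0 0.003 0 0 0;0 0 0.001 0 0 0;0 0 0 0 0 0;0 0 0 0 0 0;0 0 0 0 0 0"

```text
t: 3.8
ee_pos: [0.5394, 0.0913, 0.064]
eef_rot: [0.76, 0.649, 0.0, 0.0]
wrist_force: [-0.0, -0.4, 0.9]
gripper_width: 0.0003
```

Run:
```python
from h import *
st()
c=camera("scene"); cv2.imwrite("pics/s3.png",cv2.resize(c["img"][175:315,235:365,::-1],None,fx=4.2,fy=4.2,interpolation=cv2.INTER_CUBIC))
o=env.get_obs();print((proj(c,[o["ee_pos"]])-[235,175])*4.2)
```

```text
t 3.80 s 0.1746 c -0.5185 z 0.0640 w 0.000 yawx 81.00 tz [ 6.e-04 -0.e+00 -1.e+00] Fs -0.35 Fc -0.01 Fz 0.95
[[237.18322876 331.80147946]]
```

View pics/s3.png

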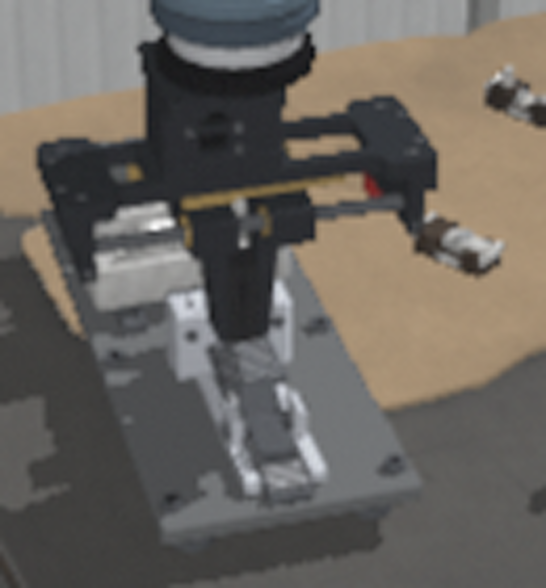

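drive_tool:
  plan: "0 0 0.003 0 0 0;0 0 0.003 0 0 0;0 0 0.003 0 0 0;0 0 0.002 0 0 0;0 0 0.001 0 0 0;0 0 0 0 0 0"

```text
t: 4.35
ee_pos: [0.5392, 0.0914, 0.0517]
eef_rot: [0.76, 0.649, 0.0, -0.0]
wrist_force: [0.2, 0.4, 3.8]
gripper_width: 0.0003
```

drive_tool:
  plan: "0 0 0.001 0 0 0;0 0 0.001 0 0 0;0 0 0 0 0 0;0 0 0 0 0 0"

```text
t: 4.68
ee_pos: [0.5392, 0.0913, 0.0498]
eef_rot: [0.76, 0.649, 0.0, 0.0]
wrist_force: [-0.1, 0.5, 3.8]
gripper_width: 0.0004
```

Run:
```python
from h import *
st()
```

```text
t 4.68 s 0.1745 c -0.5183 z 0.0498 w 0.000 yawx 81.01 tz [ 2.e-04 -1.e-04 -1.e+00] Fs 0.44 Fc 0.16 Fz 3.82
```

drive_tool:
  plan: "0 0 0.001 0 0 0;0 0 0.001 0 0 0;0 0 0.001 0 0 0;0 0 0 0 0 0;0 0 0 0 0 0;0 0 0 0 0 0"

```text
t: 5.18
ee_pos: [0.5392, 0.0913, 0.0467]
eef_rot: [0.76, 0.649, 0.0, 0.0]
wrist_force: [-0.3, 0.9, 4.6]
gripper_width: 0.0003
```

Run:
```python
from h import *
st()
c=camera("scene"); cv2.imwrite("pics/s4.png",cv2.resize(c["img"][195:315,265:345,::-1],None,fx=5,fy=5,interpolation=cv2.INTER_CUBIC))
```

```text
t 5.18 s 0.1745 c -0.5183 z 0.0467 w 0.000 yawx 81.00 tz [ 3.e-04 -0.e+00 -1.e+00] Fs 0.80 Fc 0.42 Fz 4.59
```

View pics/s4.png

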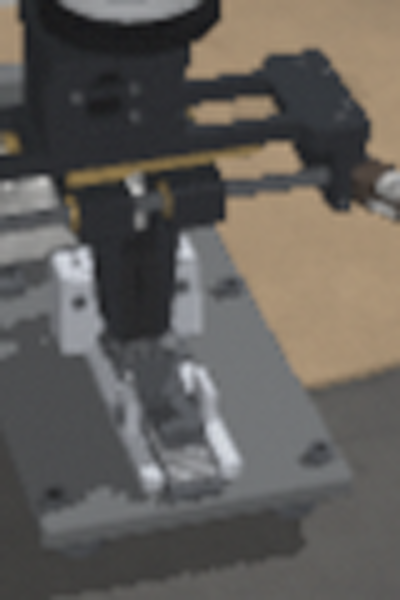

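drive_tool:
  plan: "0 0 0.0005 0 0 0;0 0 0.0005 0 0 0;0 0 0 0 0 0;0.001 0 0 0 0 0;0.001 0 0 0 0 0;0.001 0 0 0 0 0;0.001 0 0 0 0 0;0 0 0 0 0 0"

```text
t: 5.9
ee_pos: [0.54, 0.0952, 0.0462]
eef_rot: [0.76, 0.649, 0.0, 0.0]
wrist_force: [-2.3, 0.2, 8.7]
gripper_width: 0.0006
```

Run:
```python
from h import *
st()
a=cv2.imread("pics/top0.png")[215:300,235:310]; cv2.imwrite("pics/t5.png",cv2.resize(a,None,fx=7,fy=7,interpolation=cv2.INTER_CUBIC))
a=cv2.imread("pics/top0.png")[210:285,200:280]; cv2.imwrite("pics/t6.png",cv2.resize(a,None,fx=7,fy=7,interpolation=cv2.INTER_CUBIC))
```

```text
t 5.90 s 0.1785 c -0.5185 z 0.0462 w 0.001 yawx 81.00 tz [ 4.e-04 -2.e-04 -1.e+00] Fs -0.20 Fc 2.27 Fz 8.69
```

View pics/t5.png

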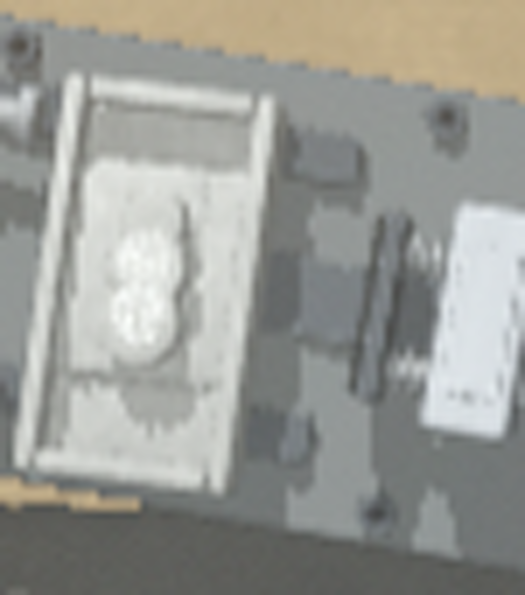

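View pics/t6.png

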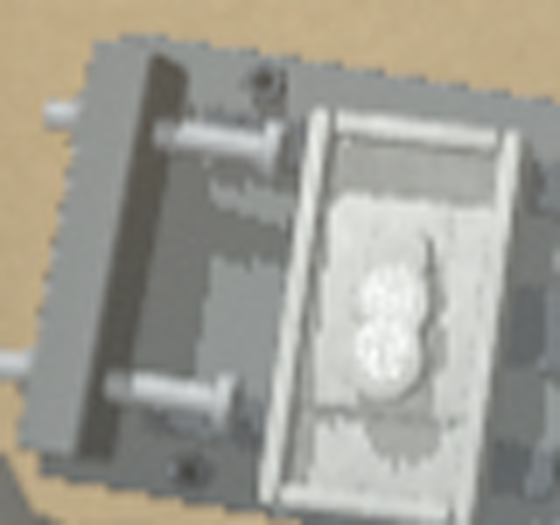

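drive_tool:
  plan: "0 0 -0.0005 0 0 0;0 0 -0.0003 0 0 0;0 0 0 0 0 0"

```text
t: 6.15
ee_pos: [0.5398, 0.0952, 0.0466]
eef_rot: [0.76, 0.649, 0.0, 0.0]
wrist_force: [-0.1, 1.3, 4.7]
gripper_width: 0.0001
```

Run:
```python
from h import *
st()
c=camera("top")
def t(n,p,z,o):
    q=ray(c,(np.array(p)+.5)/7-.5+o,z)[:,:2]; print(n,(q@UX).round(4),(q@UY).round(4))
t("pad front",[(383,215),(352,392)],.0585,[235,215])
t("pad back",[(410,215),(380,400)],.0585,[235,215])
t("jaw front",[(458,205),(423,425)],.07,[235,215])
t("cast rear",[(273,100),(226,490)],.06,[235,215])
t("cast front",[(72,75),(18,465)],.06,[235,215])
t("heads",[(280,145),(233,400)],.05,[200,210])
st()
```

```text
t 6.15 s 0.1785 c -0.5183 z 0.0466 w 0.000 yawx 81.00 tz [ 3.e-04 -1.e-04 -1.e+00] Fs 1.30 Fc 0.35 Fz 4.70
pad front [0.2324 0.2325] [-0.5434 -0.4942]
pad back [0.2251 0.2245] [-0.5446 -0.4934]
jaw front [0.2115 0.2107] [-0.5487 -0.4886]
cast rear [0.2678 0.2617] [-0.5697 -0.4623]
cast front [0.3242 0.3194] [-0.5675 -0.4594]
heads [0.3349 0.3349] [-0.5571 -0.4848]
t 6.20 s 0.1785 c -0.5183 z 0.0465 w 0.000 yawx 81.00 tz [ 1.e-04 -1.e-04 -1.e+00] Fs 0.28 Fc 0.18 Fz 3.91
```

drive_tool:
  plan: "0 0 -0.0005 0 0 0;0 0 -0.0003 0 0 0;0.001 0 0 0 0 0;0.001 0 0 0 0 0;0.001 0 0 0 0 0;0.001 0 0 0 0 0;0.001 0 0 0 0 0;0 0 0 0 0 0"

```text
t: 6.87
ee_pos: [0.5407, 0.1004, 0.0474]
eef_rot: [0.76, 0.65, 0.0, 0.0]
wrist_force: [-0.6, 0.6, 5.2]
gripper_width: 0.0005
```

Run:
```python
from h import *
st()
```

```text
t 6.87 s 0.1838 c -0.5183 z 0.0474 w 0.000 yawx 81.01 tz [ 4.e-04  1.e-04 -1.e+00] Fs 0.55 Fc 0.68 Fz 5.19
```

drive_tool:
  plan: "0.0015 0 0 0 0 0;0.0015 0 0 0 0 0;0.0015 0 0 0 0 0;0.0015 0 0 0 0 0;0.0015 0 0 0 0 0;0.0015 0 0 0 0 0"

```text
t: 7.37
ee_pos: [0.5421, 0.1091, 0.0474]
eef_rot: [0.76, 0.65, 0.0, 0.0]
wrist_force: [0.2, -1.1, 5.4]
gripper_width: 0.0006
```

Run:
```python
from h import *
st()
c=camera("scene"); cv2.imwrite("pics/s7.png",cv2.resize(c["img"][195:315,235:345,::-1],None,fx=5,fy=5,interpolation=cv2.INTER_CUBIC))
c=camera("top"); cv2.imwrite("pics/t7.png",cv2.resize(c["img"][205:315,195:385,::-1],None,fx=4.2,fy=4.2,interpolation=cv2.INTER_CUBIC))
st()
```

```text
t 7.37 s 0.1925 c -0.5183 z 0.0474 w 0.001 yawx 81.01 tz [ 2.e-04 -2.e-04 -1.e+00] Fs -1.10 Fc -0.33 Fz 5.40
t 7.47 s 0.1928 c -0.5183 z 0.0474 w 0.000 yawx 81.02 tz [ 3.e-04  2.e-04 -1.e+00] Fs -0.06 Fc -0.50 Fz 4.23
```

View pics/s7.png

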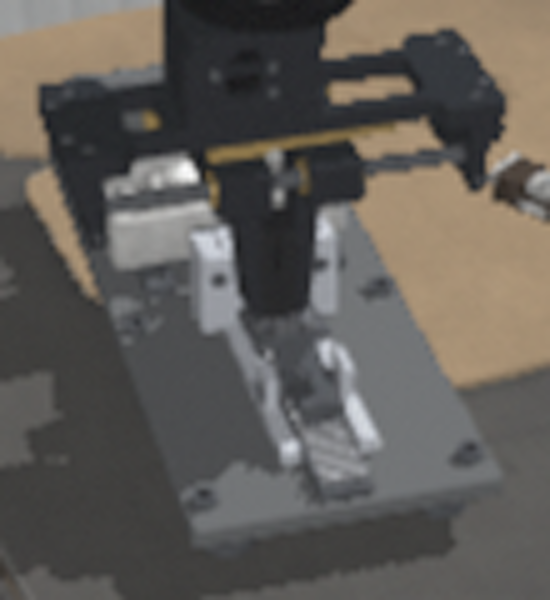

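drive_tool:
  plan: "0.0015 0 0 0 0 0;0.002 0 0 0 0 0;0.002 0 0 0 0 0;0.002 0 0 0 0 0;0.002 0 0 0 0 0;0.002 0 0 0 0 0;0.002 0 0 0 0 0;0.002 0 0 0 0 0;0.0015 0 0 0 0 0;0.001 0 0 0 0 0"

```text
t: 8.3
ee_pos: [0.5449, 0.1266, 0.0474]
eef_rot: [0.76, 0.65, -0.0, 0.0]
wrist_force: [0.4, -2.6, 5.2]
gripper_width: 0.0006
```

Run:
```python
from h import *
st()
c=camera("scene"); cv2.imwrite("pics/s8.png",cv2.resize(c["img"][175:295,235:345,::-1],None,fx=5,fy=5,interpolation=cv2.INTER_CUBIC))
c=camera("top"); cv2.imwrite("pics/t8.png",cv2.resize(c["img"][205:315,195:385,::-1],None,fx=4.2,fy=4.2,interpolation=cv2.INTER_CUBIC))
st()
```

```text
t 8.30 s 0.2103 c -0.5183 z 0.0474 w 0.001 yawx 81.01 tz [ 2.e-04 -5.e-04 -1.e+00] Fs -2.47 Fc -0.82 Fz 5.19
t 8.40 s 0.2105 c -0.5183 z 0.0474 w 0.000 yawx 81.01 tz [ 3.e-04 -2.e-04 -1.e+00] Fs -1.87 Fc -0.11 Fz 4.32
```

View pics/s8.png

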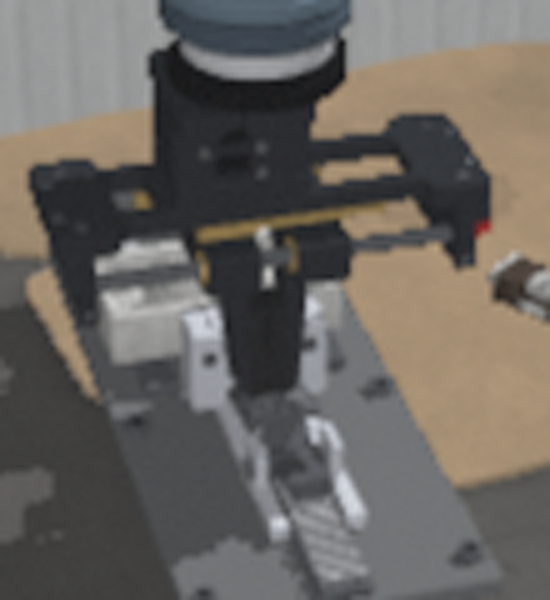

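View pics/t8.png

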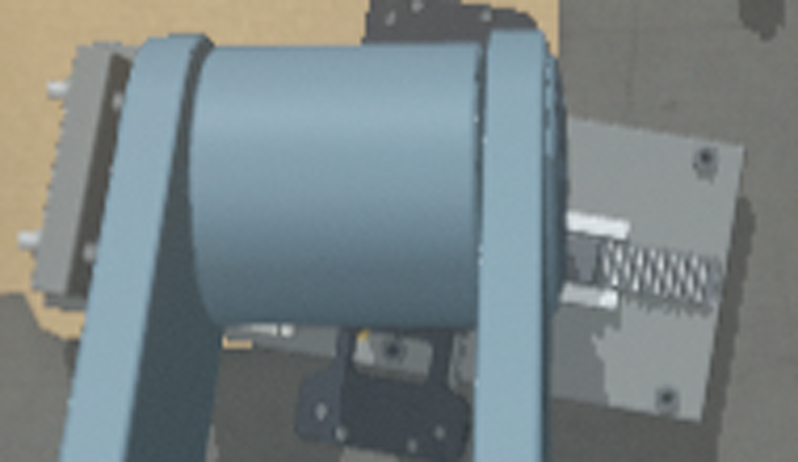

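drive_tool:
  plan: "0.001 0 0 0 0 0;0.001 0 0 0 0 0;0.001 0 0 0 0 0;0.001 0 0 0 0 0;0.001 0 0 0 0 0;0.001 0 0 0 0 0;0.001 0 0 0 0 0"

```text
t: 8.98
ee_pos: [0.546, 0.1333, 0.0474]
eef_rot: [0.76, 0.649, -0.0, 0.0]
wrist_force: [-0.5, -4.8, 5.2]
gripper_width: 0.0002
```

drive_tool:
  plan: "0.0005 0 0 0 0 0;0.0005 0 0 0 0 0;0.0005 0 0 0 0 0;0.0005 0 0 0 0 0"

```text
t: 9.32
ee_pos: [0.5462, 0.1347, 0.0474]
eef_rot: [0.76, 0.649, -0.001, 0.001]
wrist_force: [-0.4, -6.3, 5.7]
gripper_width: 0.0002
```

Run:
```python
from h import *
st()
```

```text
t 9.32 s 0.2184 c -0.5184 z 0.0474 w 0.000 yawx 81.01 tz [-3.0e-04 -1.7e-03 -1.0e+00] Fs -6.31 Fc -0.55 Fz 5.66
```

drive_tool:
  plan: "0.0005 0 0 0 0 0;0.0005 0 0 0 0 0;0.0005 0 0 0 0 0;0.0005 0 0 0 0 0"

```text
t: 9.65
ee_pos: [0.5464, 0.1363, 0.0474]
eef_rot: [0.76, 0.649, -0.001, 0.001]
wrist_force: [-1.7, -7.1, 6.5]
gripper_width: 0.0006
```

drive_tool:
  plan: "0.0005 0 0 0 0 0;0.0005 0 0 0 0 0;0.0005 0 0 0 0 0;0.0005 0 0 0 0 0"

```text
t: 9.98
ee_pos: [0.5467, 0.1379, 0.0474]
eef_rot: [0.76, 0.649, -0.001, 0.001]
wrist_force: [-2.2, -8.4, 7.3]
gripper_width: 0.0006
```

Run:
```python
from h import *
st()
c=camera("scene"); cv2.imwrite("pics/s9.png",cv2.resize(c["img"][175:295,235:345,::-1],None,fx=5,fy=5,interpolation=cv2.INTER_CUBIC))
st()
```

```text
t 9.98 s 0.2217 c -0.5184 z 0.0474 w 0.001 yawx 81.01 tz [-7.0e-04 -2.7e-03 -1.0e+00] Fs -8.62 Fc 0.90 Fz 7.27
t 10.03 s 0.2218 c -0.5184 z 0.0474 w 0.001 yawx 81.01 tz [-7.0e-04 -2.7e-03 -1.0e+00] Fs -8.83 Fc 0.76 Fz 6.89
```

View pics/s9.png

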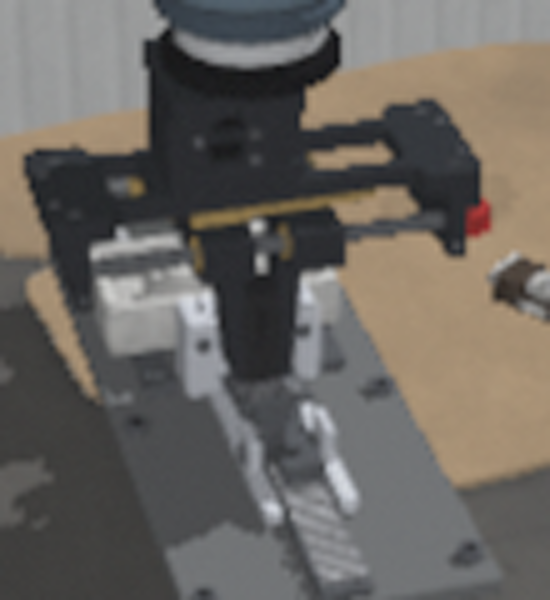

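drive_tool:
  plan: "0.0005 0 0 0 0 0;0.0005 0 0 0 0 0;0.0005 0 0 0 0 0;0.0005 0 0 0 0 0;0.0005 0 0 0 0 0;0.0005 0 0 0 0 0"

```text
t: 10.53
ee_pos: [0.5471, 0.1404, 0.0474]
eef_rot: [0.76, 0.649, -0.002, 0.001]
wrist_force: [-2.5, -12.1, 7.5]
gripper_width: 0.0006
```

drive_tool:
  plan: "0.0005 0 0 0 0 0;0.0005 0 0 0 0 0;0.0005 0 0 0 0 0;0 0 0 0 0 0;0 0 0 0 0 0"

```text
t: 10.95
ee_pos: [0.5473, 0.1416, 0.0474]
eef_rot: [0.76, 0.649, -0.002, 0.001]
wrist_force: [-2.6, -11.8, 8.1]
gripper_width: 0.0004
```

Run:
```python
from h import *
st()
```

```text
t 10.95 s 0.2255 c -0.5184 z 0.0474 w 0.000 yawx 81.00 tz [-0.0012 -0.0038 -1.    ] Fs -12.04 Fc 0.68 Fz 8.14
```

drive_tool:
  plan: "0.0005 0 0 0 0 0;0.0005 0 0 0 0 0;0.0005 0 0 0 0 0;0.0004 0 0 0 0 0;0 0 0 0 0 0;0 0 0 0 0 0"

```text
t: 11.45
ee_pos: [0.5475, 0.1432, 0.0474]
eef_rot: [0.76, 0.649, -0.002, 0.001]
wrist_force: [-2.4, -13.4, 8.2]
gripper_width: 0.0005
```

Run:
```python
from h import *
st()
```

```text
t 11.45 s 0.2271 c -0.5184 z 0.0474 w 0.000 yawx 81.01 tz [-0.0014 -0.0043 -1.    ] Fs -13.60 Fc 0.23 Fz 8.16
```

drive_tool:
  plan: "0 0 -0.001 0 0 0;0 0 -0.001 0 0 0;0 0 -0.001 0 0 0;0 0 -0.001 0 0 0;0 0 -0.001 0 0 0;0 0 -0.001 0 0 0;0 0 -0.001 0 0 0;0 0 0 0 0 0"

```text
t: 12.12
ee_pos: [0.546, 0.143, 0.0522]
eef_rot: [0.76, 0.649, -0.003, 0.0]
wrist_force: [-0.3, -13.0, -4.2]
gripper_width: 0.0005
```

Run:
```python
from h import *
st()
```

```text
t 12.12 s 0.2267 c -0.5169 z 0.0522 w 0.001 yawx 81.00 tz [-0.0045 -0.0046 -1.    ] Fs -12.87 Fc -1.72 Fz -4.22
```

drive_tool:
  plan: "0 0 -0.001 0 0 0;0 0 -0.001 0 0 0;0 0 -0.001 0 0 0;0 0 -0.001 0 0 0;0 0 0 0 0 0;0 0 0 0 0 0"

```text
t: 12.62
ee_pos: [0.5451, 0.1431, 0.0554]
eef_rot: [0.76, 0.649, -0.004, -0.0]
wrist_force: [-0.8, -12.9, -7.8]
gripper_width: 0.0005
```

Run:
```python
from h import *
st()
c=camera("scene"); cv2.imwrite("pics/s10.png",cv2.resize(c["img"][175:295,235:345,::-1],None,fx=5,fy=5,interpolation=cv2.INTER_CUBIC))
```

```text
t 12.62 s 0.2266 c -0.5160 z 0.0554 w 0.001 yawx 81.00 tz [-0.0065 -0.0046 -1.    ] Fs -12.82 Fc -1.22 Fz -7.83
```

View pics/s10.png

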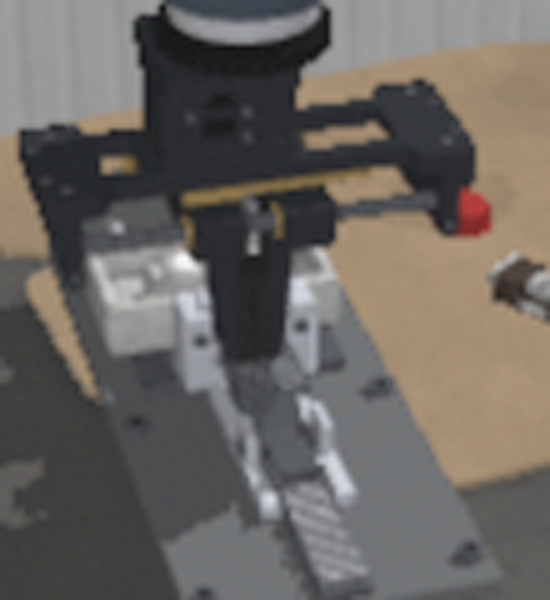

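drive_tool:
  plan: "-0.0005 0 0 0 0 0;-0.0005 0 0 0 0 0;-0.0005 0 0 0 0 0;-0.0005 0 0 0 0 0;-0.0005 0 0 0 0 0;-0.0005 0 0 0 0 0"

```text
t: 13.17
ee_pos: [0.545, 0.142, 0.0561]
eef_rot: [0.76, 0.649, -0.002, -0.001]
wrist_force: [-1.5, -4.7, -3.5]
gripper_width: 0.0008
```

drive_tool:
  plan: "-0.0005 0 0 0 0 0;-0.0005 0 0 0 0 0;-0.0005 0 0 0 0 0;-0.0005 0 0 0 0 0;-0.0005 0 0 0 0 0;-0.0005 0 0 0 0 0"

```text
t: 13.67
ee_pos: [0.5477, 0.1406, 0.059]
eef_rot: [0.76, 0.65, 0.001, 0.0]
wrist_force: [0.3, -0.3, 0.4]
gripper_width: 0.0003
```

Run:
```python
from h import *
st()
```

```text
t 13.67 s 0.2245 c -0.5190 z 0.0590 w 0.000 yawx 81.01 tz [ 2.1e-03  7.0e-04 -1.0e+00] Fs -0.22 Fc -0.34 Fz 0.41
```

drive_tool:
  plan: "-0.002 0 -0.003 0 0 0;-0.002 0 -0.006 0 0 0;-0.001 0 -0.012 0 0 0;0 0 -0.02 0 0 0;0 0 -0.03 0 0 0;0 0 -0.03 0 0 0;0 0 -0.02 0 0 0;0 0 -0.01 0 0 0;0 0 0 0 0 0;0 0 0 0 0 0"

```text
t: 14.5
ee_pos: [0.5461, 0.1351, 0.1896]
eef_rot: [0.76, 0.649, 0.0, 0.0]
wrist_force: [0.2, -0.1, -0.8]
gripper_width: 0.0006
```

drive_tool:
  plan: "-0.01 0 0 0 0 0;-0.03 0 0 0 0 0;-0.035 0 0 0 0 0;-0.035 0 0 0 0 0;-0.035 0 0 0 0 0;-0.035 0 0 0 0 0;-0.035 0 0 0 0 0;-0.02 0 0 0 0 0;-0.01 0 0 0 0 0;0 0 0 0 0 0"

```text
t: 15.33
ee_pos: [0.5065, -0.1086, 0.1878]
eef_rot: [0.761, 0.648, -0.001, -0.001]
wrist_force: [-0.3, -0.5, -0.2]
gripper_width: 0.0007
```

Run:
```python
from h import *
st()
c=camera("scene"); cv2.imwrite("pics/s11.png",cv2.resize(c["img"][175:295,235:345,::-1],None,fx=5,fy=5,interpolation=cv2.INTER_CUBIC))
c=camera("top"); cv2.imwrite("pics/t11.png",cv2.resize(c["img"][205:315,195:385,::-1],None,fx=4.2,fy=4.2,interpolation=cv2.INTER_CUBIC))
```

```text
t 15.33 s -0.0280 c -0.5173 z 0.1878 w 0.001 yawx 80.82 tz [-2.5e-03  8.0e-04 -1.0e+00] Fs -0.57 Fc 0.18 Fz -0.23
```

View pics/s11.png

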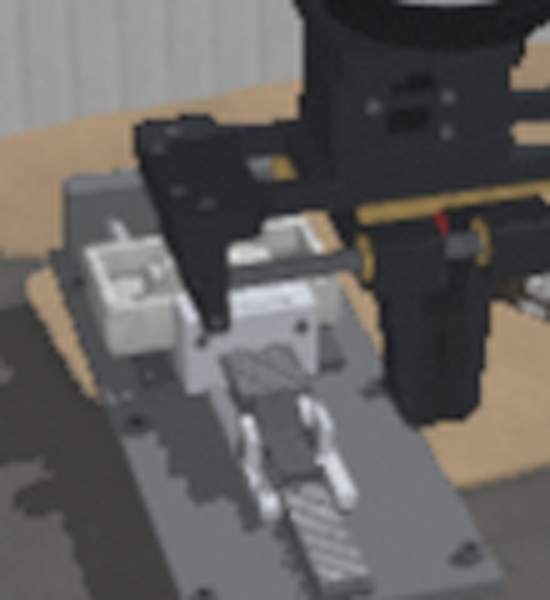

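View pics/t11.png

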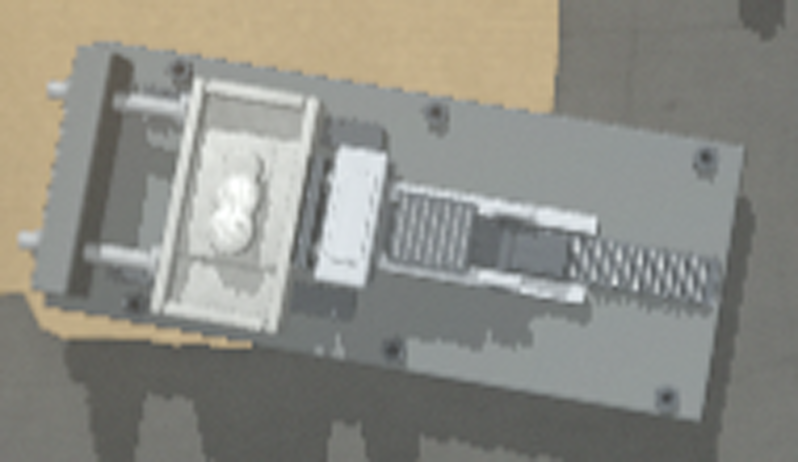

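Run:
```python
from h import *
c=camera("top");cs=camera("scene")
cv2.imwrite("pics/t12raw.png",c["img"][:,:,::-1]);cv2.imwrite("pics/s12raw.png",cs["img"][:,:,::-1])
def t(n,p,z):
    q=ray(c,(np.array(p)+.5)/4.2-.5+[195,205],z)[:,:2]; print(n,(q@UX).round(4),(q@UY).round(4)); return q
t("jaw front",[(336,145),(313,278)],.07)
t("jaw rear",[(387,152),(362,287)],.07)
t("cheek ends",[(598,215),(584,300)],.05)
t("cheek ends0",[(699,232),(688,315)],.05)
q=t("cast rear",[(322,97),(273,332)],.06)
d=q[0]-q[1];print("cast yaw",np.degrees(np.arctan2(d[1],d[0])))
q=t("cast front",[(199,78),(151,315)],.06)
d=q[0]-q[1];print("cast yaw",np.degrees(np.arctan2(d[1],d[0])))
# overlay plate outline for up / tip in scene at jaw-rear s
sr=0.1873
def ol(img,sr,off):
    out=cv2.resize(img[:,:,::-1][off[1]:off[1]+120,off[0]:off[0]+90],None,fx=6,fy=6,interpolation=cv2.INTER_CUBIC)
    for z0,z1,col in((.054,.054,(0,255,0)),(.054-.0018,.054-.0064,(0,0,255))):
        P=[]
        for ds,z in((-43,z0),(-5,z1)):
            for w in(-17,17):
                P.append(np.r_[(sr+ds/1000)*UX+(-.5186+w/1000)*UY,z])
        uv=((proj(cs,P)-off+.5)*6-.5).astype(int)
        cv2.polylines(out,[uv[[0,1,3,2]]],True,col,1)
    P=[np.r_[sr*UX+(-.5186+w/1000)*UY,.07] for w in(-31,31)]
    uv=((proj(cs,P)-off+.5)*6-.5).astype(int);cv2.polylines(out,[uv],False,(255,0,0),1)
    return out
a=ol(cv2.imread("pics/scene0.png")[:,:,::-1],.1873,np.array([260,215]))
b=ol(cs["img"],.1873+.0475,np.array([260,215]))
cv2.imwrite("pics/cmp.png",cv2.resize(np.hstack([a,b])[:600],(800,480)))
```

```text
jaw front [0.2608 0.2605] [-0.5497 -0.4888]
jaw rear [0.2373 0.238 ] [-0.5503 -0.4884]
cheek ends [0.1388 0.1388] [-0.5389 -0.4995]
cheek ends0 [0.0919 0.0909] [-0.5387 -0.5005]
cast rear [0.2725 0.2757] [-0.5712 -0.4616]
cast yaw -10.675347926116393
cast front [0.3305 0.3325] [-0.5707 -0.4598]
cast yaw -10.01918032267865
```

View pics/cmp.png

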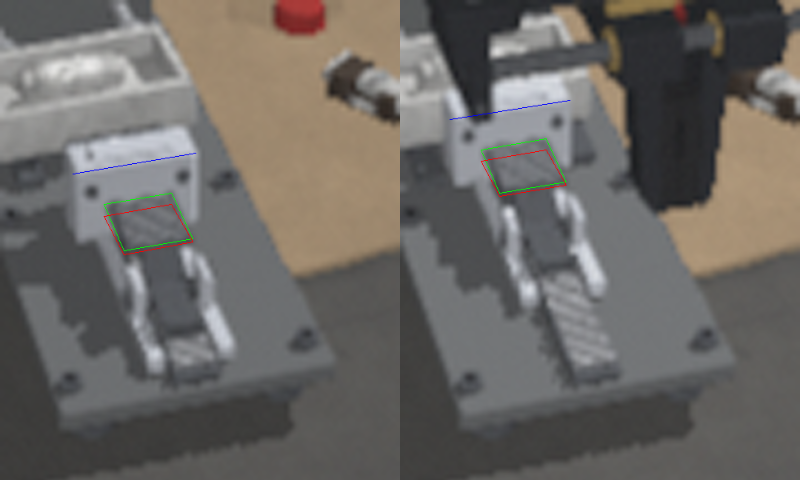

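Run:
```python
from h import *
c=camera("top")
raw=cv2.imread("pics/t12raw.png")
cv2.imwrite("pics/t12.png",cv2.resize(raw[213:293,220:295],None,fx=7.4,fy=7.4,interpolation=cv2.INTER_CUBIC))
raw0=cv2.imread("pics/top0.png")
# subpixel vertical-ish edges: for each row find gradient peak near predicted line
def edge(im,p,z,sign,name):
    g=cv2.cvtColor(im,cv2.COLOR_BGR2GRAY).astype(float)
    g=cv2.GaussianBlur(g,(0,0),.8)
    (u0,v0),(u1,v1)=[(np.array(x)+.5)/4.2-.5+[195,205] for x in p]
    pts=[]
    for v in range(int(np.ceil(v0))+2,int(v1)-1):
        u=u0+(u1-u0)*(v-v0)/(v1-v0)
        xs=np.arange(u-2.5,u+2.5,.1)
        r=cv2.remap(g.astype(np.float32),xs[None].astype(np.float32),np.full((1,len(xs)),v,np.float32),cv2.INTER_CUBIC)[0]
        d=np.gradient(r)*sign;k=d.argmax();pts.append((xs[k],v))
    q=ray(c,pts,z)[:,:2];s=q@UX;cc=q@UY
    k=np.ones(len(s),bool)
    for _ in range(4):
        f=np.polyfit(cc[k],s[k],1);res=s-np.polyval(f,cc);k=abs(res)<2.5*max(res[k].std(),2e-4)
    print(name,"tilt rad %.4f s@c %.4f rms %.2fmm n %d/%d"%(f[0],np.polyval(f,-.5186),res[k].std()*1e3,k.sum(),len(k)))
edge(raw,[(199,78),(151,315)],.06,1,"cast front")
edge(raw,[(322,97),(273,332)],.06,-1,"cast rear")
edge(raw,[(336,145),(313,278)],.07,1,"jaw front")
edge(raw,[(387,152),(362,287)],.07,-1,"jaw rear")
edge(raw0,[(445,165),(422,298)],.07,1,"jaw front0")
edge(raw0,[(493,172),(470,305)],.07,-1,"jaw rear0")
edge(raw0,[(207,88),(177,322)],.06,1,"cast front0")
edge(raw0,[(333,100),(303,336)],.06,-1,"cast rear0")
edge(raw0,[(743,145),(700,420)],.026,-1,"base0")
```

```text
cast front tilt rad 0.0092 s@c 0.3334 rms 0.56mm n 52/52
cast rear tilt rad 0.0049 s@c 0.2744 rms 0.54mm n 52/52
jaw front tilt rad 0.0035 s@c 0.2602 rms 0.53mm n 26/27
jaw rear tilt rad -0.0037 s@c 0.2371 rms 0.49mm n 28/28
jaw front0 tilt rad -0.0084 s@c 0.2117 rms 0.54mm n 28/28
jaw rear0 tilt rad 0.0007 s@c 0.1890 rms 0.44mm n 28/28
cast front0 tilt rad -0.0426 s@c 0.3240 rms 0.54mm n 52/52
cast rear0 tilt rad -0.0393 s@c 0.2645 rms 0.45mm n 52/52
base0 tilt rad 0.0005 s@c 0.0764 rms 0.56mm n 60/61
```

View pics/t12.png

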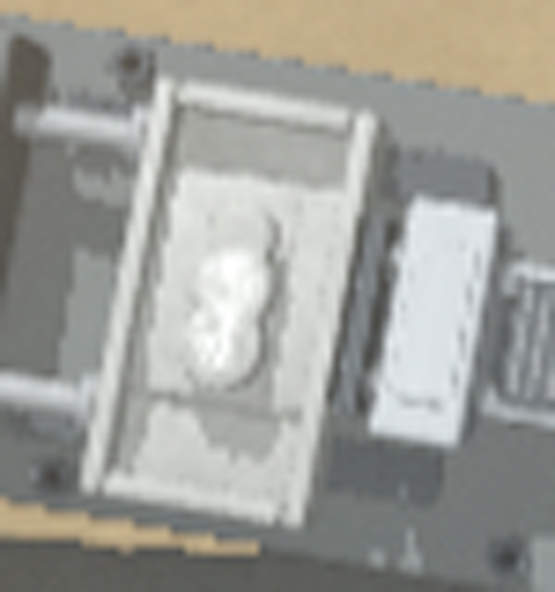

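Run:
```python
from h import *
a=cv2.imread("pics/scene0.png");b=cv2.imread("pics/s12raw.png")
P=lambda s:np.r_[s*UX-.5186*UY,.06]
cs=camera("scene")
o=[]
for im,s in((a,.1873),(b,.1873+.0483)):
    u=proj(cs,[P(s)])[0]; M=np.array([[10,0,200-10*u[0]],[0,10,200-10*u[1]]],float)
    o.append(cv2.warpAffine(im,M,(400,500),flags=cv2.INTER_CUBIC))
cv2.imwrite("pics/cmp2.png",np.hstack(o))
```

```text
(no output)
```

View pics/cmp2.png

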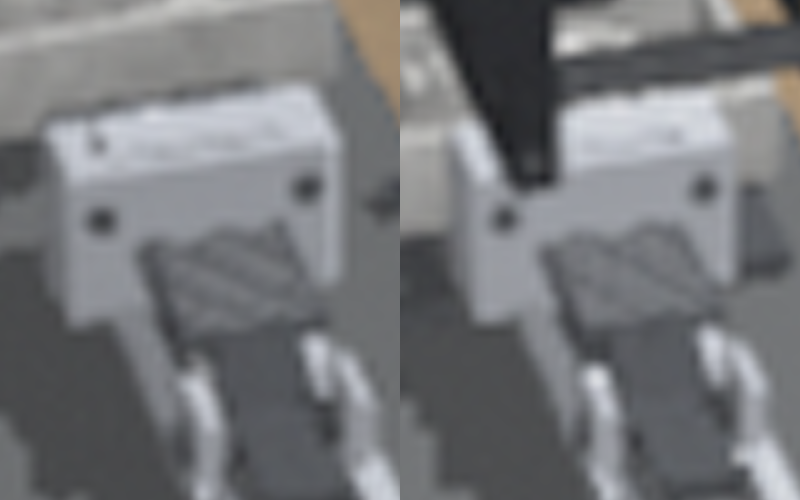

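Run:
```python
from h import *
st(); print(env.job_done())
```

```text
t 15.63 s -0.0247 c -0.5181 z 0.1891 w -0.000 yawx 81.11 tz [-4.e-04  4.e-04 -1.e+00] Fs 0.37 Fc 0.46 Fz -0.54
the job is handed in; nothing more can be done
None
```

I clamped the casting and handed the job in at about 15.6 s of the 46 s allowed; the simulator reported no verdict. With closed fingertips I pressed the thumb plate and slid the jaw about 48 mm, until the casting was against both stop screws and the pad was about 9 mm in. Then I let the lever up, backed off until the pawl caught, and moved the arm clear.

Last checks, from the images and the wrist force:
- **Lever:** in the scene image the plate sits in the same place against the jaw as at the start, to about 0.5 px. I take the lever to be at or very near 0, with the pawl down.
- **Pad:** it is pressed in about 6.6 mm, so about 10–11 N. This is an estimate; the pad force itself was not measured.
- **Casting:** it is square to the fixture within about 0.01 rad by edge fits. A rougher two-corner measurement gave 0.02–0.03 rad; both are inside the 0.05 limit.
- **Forces while pressing:** in the readings I took, the vertical force peaked at about 8.7 N, briefly near the lever's end before I eased off. The largest force along the slide was 13.6 N.
- **Other objects:** the arm did not go near the bystander blocks or the cap, though I made no measurement of their final positions.

One thing did not agree: the measured jaw travel of about 48 mm is not a whole number of 5 mm teeth. That could be calibration error or play in the pawl. The plate height and the jaw holding with no force on the fingers both point to the pawl being seated.

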